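Bring the masala dabba down to a pull-out board

TASK

Under the plank are two spring-loaded pull-out boards. Draw out the one that can come all the way out without running into anything standing on the counter, by its arched handle and right to its stop so that it stays out; then lift the round steel masala dabba off the plank by its lid knob, keeping it level, and set it down without dropping it in the middle of that board. Leave the other board pushed home and everything else where it stands.

Things in the scene. Friction and masses are not known exactly. Their poses are not given: they have to be found in the camera images.
- plank: Painted wooden plank 190 mm deep (x), 740 mm long (y), 20 mm thick, fixed with its top 102 mm above the counter; a tiled upstand 130 mm high stands behind it. Origin at counter level (z=0) directly below the middle of the plank's front edge; its x axis points away from the robot towards the upstand, y along the plank to the left.
- board_left (a joint): How far the left (+y) board is drawn out towards the robot (along the plank's -x), m: 0 = home, 0.100 = at its stop. A spring draws it home with about 5 N until 0.080; beyond that the same over-centre spring presses it out against the stop (3 N), so let go earlier it snaps home. It slides under the plank; underside 66 mm above the counter, so it passes over things lower than that.
- board_right (a joint): The same for the right (-y) board.
- left_bar (a point): Middle of the left board's handle: an arch of 10 mm round steel standing up from the board, its level top bar 120 mm long along the plank's y, bar axis 40 mm above the board's top (120 mm above the counter), 5 mm behind the board's front edge. At home the bar is 55 mm in front of the plank's front edge. Moves with the board.
- right_bar (a point): The same for the right board's handle.
- left_mid (a point): Where the dabba belongs on the left wooden board (160 mm wide, plank y 95 to 255 mm; 14 mm thick, top 80 mm above the counter): on its top, in its middle, 80 mm behind the handle bar. At home it lies under the plank; fully out it is 75 mm in front of the plank's edge, halfway between edge and handle. Axes as the plank's.
- right_mid (a point): The same for the right board (plank y -255 to -95 mm).
- dabba: Round stainless steel masala dabba with its lid shut, one rigid piece of about 0.55 kg: 124 mm diameter, 55 mm high to the flat lid, with a central upright knob 24 to 28 mm in diameter from 55 to 89 mm height. Stands on the plank. Origin at the centre of its underside, z up.
- canister_tall: Closed aluminium canister, 72 mm diameter (lid 74), 150 mm high, standing on the plank. Origin at the centre of its underside. Bystander.
- canister_squat: Closed aluminium canister, 80 mm diameter (lid 82), 100 mm high, standing on the plank. Origin at the centre of its underside. Bystander.
- mortar: White ceramic mortar, 100 mm diameter at the rim, 85 mm high (its pestle leans in it to about 115 mm), standing on the counter in front of one of the boards. Origin at the centre of its underside.
- thali: Flat steel plate, 120 mm diameter, 18 mm high, lying on the counter in front of one of the boards. Origin at the centre of its underside.
- scoop: Green plastic scoop, 147 mm long, 50 mm wide, 28 mm high, lying on the plank's left end. Origin on its underside, near its middle. Bystander.
- bin_lip (a point): Middle of the front upper rim of the small white plastic tilt-out bin (80 mm wide, 50 mm deep, 70 mm high) hinged at the middle of the plank's front edge, 32 mm above the counter. It hangs more or less tilted towards the robot. Bystander.
Mind the look-alikes: they are no part of the job. Leave any green or orange look-alike of the mortar alone. What is shaped like the dabba but green or purple is not meant.

How it is judged (in metres and radians):
On the way:
1. the unobstructed board is drawn out to its stop while the dabba still stands on the plank (((y of mortar in the frame of plank below 0 m and value of joint board_left above 0.094 m) or (y of mortar in the frame of plank above 0 m and value of joint board_right above 0.094 m)) and distance of dabba from where it was at the start of the episode below 0.02 m), for 0.2 s.
At the end, for the whole second after the job is handed in: The board in whose way the mortar does not stand is at its stop (over 94 of 100 mm) and the other is home (under 6 mm); the dabba stands upright and at rest on the drawn-out board, its centre within 25 mm of the middle; mortar, plate, canisters, scoop and bin are within 25 mm of where they were (((y of mortar in the frame of plank below 0 m and value of joint board_left above 0.094 m and value of joint board_right below 0.006 m and horizontal distance between dabba and left_mid below 0.025 m and z of dabba in the frame of left_mid between -0.006 and 0.006 m) or (y of mortar in the frame of plank above 0 m and value of joint board_right above 0.094 m and value of joint board_left below 0.006 m and horizontal distance between dabba and right_mid below 0.025 m and z of dabba in the frame of right_mid between -0.006 and 0.006 m)) and angle between dabba's own z axis and vertical below 0.06 rad and linear speed of dabba below 0.02 m/s and distance of each of mortar, thali, canister_tall, canister_squat, scoop, bin_lip from where it was at the start of the episode below 0.025 m); the robot touches nothing.
It fails at once if a bystander (mortar, plate, canister, scoop or bin) is shifted by more than 25 mm (distance of any of mortar, thali, canister_tall, canister_squat, scoop, bin_lip from where it was at the start of the episode above 0.025 m).
It fails at once if a canister or the mortar is tipped (angle between any of mortar, canister_tall, canister_squat's own z axis and vertical above 0.35 rad).
It fails at once if the dabba is tilted by more than 20 degrees (angle between dabba's own z axis and vertical above 0.35 rad).
It fails at once if the dabba is dropped (faster than 0.4 m/s with no finger on it) (contact force between the fingers and dabba below 0.1 N and linear speed of dabba above 0.4 m/s).
It fails at once if the obstructed board is drawn out by more than 30 mm ((y of mortar in the frame of plank below 0 m and value of joint board_right above 0.03 m) or (y of mortar in the frame of plank above 0 m and value of joint board_left above 0.03 m)).
It also fails if it takes over 67 s, if anything falls off the work surface, if the arm or the gripper's body presses on something with over 40 N, if the wrist force passes 120 N, or if a joint passes its speed limit or range.

ROBOT

A 6-joint arm with a two-finger parallel gripper is mounted at the origin on the work surface. World frame = base frame: x ahead of the robot, y to its left, z up, the work surface at z = 0. Lengths are in mm, angles in rad, forces in N, time in s.
With the tool pointing down it reaches from about 400 to 925 mm from the base axis. Payload 12.5 kg.
Tool frame: the origin (TCP) lies midway between the tips of the shut fingers; the grasp point (between the pads) lies 19 mm behind it; z points along the fingers, y is the direction in which the jaws open and shut (so a half turn about z gives the same grasp; the last joint's range is limited). The gripper opens to 95 mm and grips with 3 to 60 N. Pads are 20 mm wide; open, the fingers measure 119 mm over their backs; the gripper's body (75 mm by 180 mm) begins 59 mm behind the grasp point.
Start: joints at [1.008, 0.491, 1.559, -0, 1.092, -0.106], TCP at [275.663, 560.947, 177.961] pointing down, gripper open.
Joint ranges: [-3.1, 3.1], [-0.84, 2.19], [0.05, 2.79], [-1.13, 4.28], [0.06, 2.93], [-2.69, 2.69]. Speed limits (rad/s): [2.22, 2.22, 2.79, 3.14, 3.14, 3.14].

INTERFACE

Orientations are given as [roll, pitch, yaw] about the fixed x, y, z axes, in that order (R = Rz(yaw) Ry(pitch) Rx(roll)).
In Python, from cell import env, eyes, job_done, boxes_of, regions_of gives the robot as it stands.
- The arm moves only by the tool send_rows, never from a script. Its argument "plan" is text: rows parted by semicolons, each of 5 numbers parted by spaces: the shift along the tool's x, y, z in mm, then the turn about the tool's z in rad, then the finger opening in mm, from 0 to 95.1. In form: x y z roll gripper; .... A call has 1 to 8 rows; each row shifts and turns the pose as measured when the row begins, along the tool's axes as they then stand; what a row does not reach is not made up. A row lasts 1/10 s, in which the tool goes at most 50 mm and 8.59 degrees, less where a joint would pass 70% of its speed; a pose out of reach is approached as far as the arm can. A call with a gripper value outside its range is refused whole. The fingers move at their own pace and stop on an object; the grip force is fixed at half the most. Time passes only in rows, so rows that do not move let the fingers close. It gives the time, the measured TCP pose, the force and the opening at its end, in the units of the state.
- env.state(): the state, without advancing time (a new reading comes with each control period).
- eyes.read_camera(name): name is "scene" or "side" or "wrist"; returns a dict with "image" (400x640x3 uint8, red, green, blue), "vertical_fov" (degrees; the focal length in pixels is half the picture's height over the tangent of half this angle, whatever the lens; pixels are square), "cx", "cy" (the principal point, pixels), "extrinsics" (4x4, takes a point from camera to world coordinates). Camera axes: x right, y up, looking along -z (the intrinsics and any distortion apply to the point x, -y, -z); pixel columns grow to the right and rows downward; lengths in mm; the calibration is good to about 2 mm. A picture is of the moment at which its call begins. There is no depth.
- job_done(): hands the job in, once; it reports no verdict.
Trained networks look in a picture, given as the dict that the camera call returned (one of the last four; its "shot" number tells which), for a name from the list of things; names that differ only in an ending like _2 or _b are one class to them, and where a whole thing is asked for, a point or a joint stands for the part that bears it (a point fixed in the world has none). Each returns a list of dicts, best first, with "confidence" (0 to 1); they miss things now and then, are a little off and sometimes report something else, mostly with a low value. They report only what shows in the picture. A call takes as long as a camera call. They do not tell look-alikes from the thing itself.
- boxes_of(target, picture): "bbox" ([left, top, width, height] in pixels, round what is visible of it).
- regions_of(target, picture): "pixels" (400x640 bool, what is visible of it) and "bbox" ([left, top, width, height] in pixels, round what is visible of it).
The state is a dict: "t": time; "joints": joint angles; "qvel": joint speeds; "tau": joint torques, N m; "eef_pos": TCP position; "tcp_rot": TCP orientation; "ft_force": force on the tool from outside, world axes, zero at the start; "moment": the same for the moment, N m; "opening": opening from 0.0 (shut) to 1.0 (fully open).
Only numpy, scipy, OpenCV 4.12 (cv2) and the standard library are available. Lean on these libraries where they do the work, as an engineer would, in place of code of your own. Each camera call takes 0.05 s, during which the arm holds its last target.

## Working session

There is one attempt and no reset: what is moved stays moved. The work goes in short steps, Python scripts to look and compute and a tool call to move; the robot and the scene stay as the last step left them, time stands still between calls to the robot, and variables do not carry over. Pictures are saved under pics/ and viewed, and the job is handed in when it is done.

Besides the shell and the picture viewer there is one more tool, called after "Request:" in YAML: its name, and indented under it one key for each argument. send_rows: Moves the arm, as the interface text tells. Its arguments: {"type":"object","properties":{"plan":{"type":"string"}},"required":["plan"]}

```bash
mkdir -p pics; ls; cat > h.py <<'E'
import numpy as np, cv2
from cell import env, eyes, job_done, boxes_of, regions_of
def f(p): return p['image'].shape[0]/2/np.tan(np.radians(p['vertical_fov'])/2)
def save(p,n): cv2.imwrite('pics/'+n,p['image'][:,:,::-1])
def ray(p,u,v):
    E=np.array(p['extrinsics']); d=np.array([(u-p['cx'])/f(p),-(v-p['cy'])/f(p),-1.])
    return E[:3,3],E[:3,:3]@d
def onz(p,u,v,z):
    o,d=ray(p,u,v); return o+d*(z-o[2])/d[2]
def proj(p,P):
    E=np.array(p['extrinsics']); c=E[:3,:3].T@(np.array(P)-E[:3,3])
    return p['cx']+f(p)*c[0]/-c[2], p['cy']+f(p)*(-c[1])/-c[2]
E
python3 - <<'E'
from h import *
for n in ['scene','side','wrist']:
    p=eyes.read_camera(n); save(p,n+'0.png')
    print(n,{k:v for k,v in p.items() if k!='image'})
    for t in ['dabba','mortar','thali','left_bar','right_bar','plank','canister_tall','canister_squat','bin_lip','scoop']:
        print(t,[(b['bbox'],round(b['confidence'],2)) for b in boxes_of(t,p)][:3])
print(env.state())
E
```

```text
pics
scene {'vertical_fov': 43.889501016144514, 'cx': 324.2247710123602, 'cy': 199.24186086082466, 'extrinsics': array([[-6.40969394e-01, -5.67020588e-01,  5.17345038e-01,
         1.14511084e+03],
       [ 7.67506369e-01, -4.65031021e-01,  4.41225705e-01,
         5.50754569e+02],
       [-9.60256744e-03,  6.79877785e-01,  7.33262564e-01,
         1.04784489e+03],
       [ 0.00000000e+00,  0.00000000e+00,  0.00000000e+00,
         1.00000000e+00]]), 'shot': 1}
dabba [([260.3, 221.0, 52.3, 54.2], 0.92), ([227.7, 146.9, 38.2, 36.7], 0.92), ([347.4, 177.1, 48.2, 46.0], 0.61)]
mortar [([443.1, 207.5, 35.8, 46.2], 0.88), ([431.2, 257.4, 42.5, 49.9], 0.88), ([379.1, 225.2, 40.1, 42.8], 0.67)]
thali [([277.1, 175.9, 41.6, 32.6], 0.64)]
left_bar [([348.8, 241.1, 62.3, 52.7], 0.65)]
right_bar [([254.9, 169.3, 48.5, 47.1], 0.58)]
plank [([144.4, 165.6, 298.6, 234.4], 0.89)]
canister_tall [([309.1, 235.5, 35.2, 65.5], 0.88)]
canister_squat [([227.5, 185.3, 39.7, 51.8], 0.86)]
bin_lip [([310.3, 215.2, 35.6, 21.1], 0.82), ([354.6, 300.4, 50.3, 61.5], 0.17)]
scoop [([353.4, 297.2, 49.5, 65.3], 0.
[... 1692 characters left out ...]
canister_tall []
canister_squat []
bin_lip []
scoop []
{'t': 1.65, 'joints': array([ 1.00841114e+00,  4.90873251e-01,  1.55886808e+00, -2.05363990e-05,
        1.09169347e+00, -1.05615008e-01]), 'qvel': array([ 0.00019122,  0.00010292,  0.00013106,  0.00074646, -0.00207012,
        0.00053674]), 'tau': array([-2.69676848e-04, -6.12459254e+01, -2.58433503e+01,  6.92691933e-02,
        4.45172831e-02,  1.11040094e-05]), 'eef_pos': array([275.671725  , 560.96325908, 177.98858019]), 'tcp_rot': array([3.14143760e+00, 3.47644892e-05, 2.68483194e+00]), 'ft_force': array([-1.49280104, -0.22480201,  0.80413049]), 'moment': array([-0.02200739,  0.00938793,  0.01190726]), 'opening': 0.9994012285450175}
```

View pics/scene0.png

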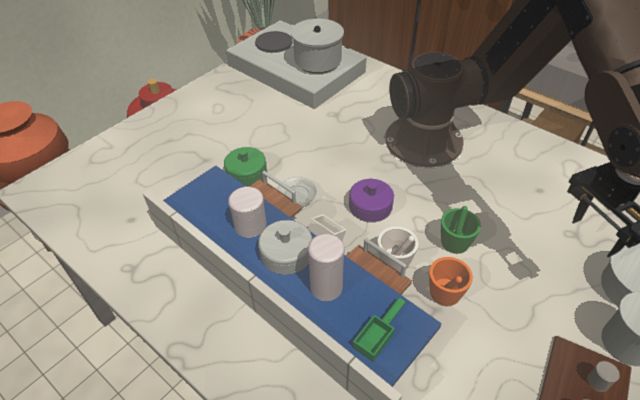

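View pics/side0.png

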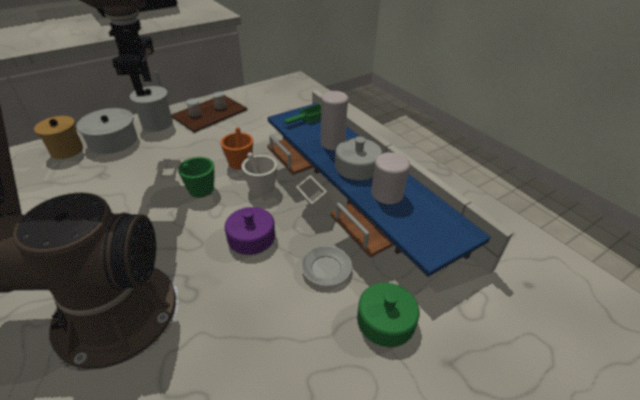

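```bash
python3 - <<'E'
import cv2
a=cv2.imread('pics/scene0.png')[130:330,190:490]; cv2.imwrite('pics/sc0.png',cv2.resize(a,None,fx=2.6,fy=2.6,interpolation=cv2.INTER_CUBIC))
a=cv2.imread('pics/side0.png')[80:300,160:460]; cv2.imwrite('pics/sd0.png',cv2.resize(a,None,fx=2.6,fy=2.6,interpolation=cv2.INTER_CUBIC))
E
```

```text
(no output)
```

View pics/sc0.png

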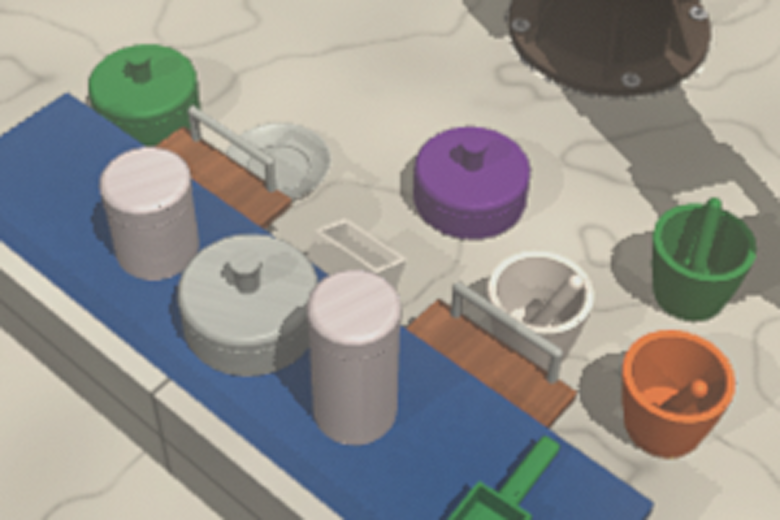

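View pics/sd0.png

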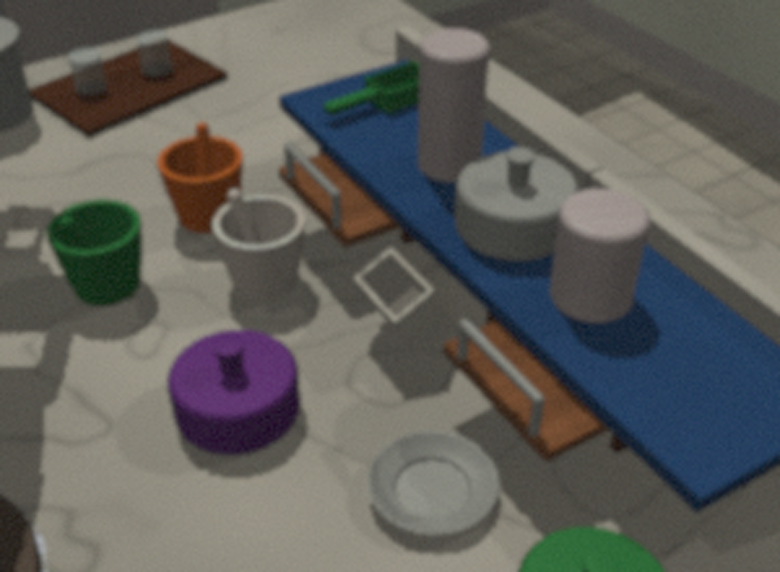

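```bash
cat > tri.py <<'E'
from h import *
import pickle
S={'cx':324.2247710123602,'cy':199.24186086082466,'vertical_fov':43.889501016144514,'image':np.zeros((400,640)),'extrinsics':np.array([[-6.40969394e-01,-5.67020588e-01,5.17345038e-01,1.14511084e+03],[7.67506369e-01,-4.65031021e-01,4.41225705e-01,5.50754569e+02],[-9.60256744e-03,6.79877785e-01,7.33262564e-01,1.04784489e+03],[0,0,0,1]])}
D={'cx':314.6192875811876,'cy':198.3860784538262,'vertical_fov':54.27906628373763,'image':np.zeros((400,640)),'extrinsics':np.array([[8.30477643e-01,3.62036792e-01,-4.23363019e-01,8.83611852e+01],[-5.56987113e-01,5.51273680e-01,-6.21178465e-01,-6.22045607e+02],[8.49943104e-03,7.51682573e-01,6.59470294e-01,7.36979240e+02],[0,0,0,1]])}
def tri(a,b):
    A=0;B=0
    for p,q in ((S,a),(D,b)):
        o,d=ray(p,*q); d=d/np.linalg.norm(d); M=np.eye(3)-np.outer(d,d); A=A+M;B=B+M@o
    X=np.linalg.solve(A,B)
    return X,[np.round(np.array(proj(p,X))-q,1) for p,q in((S,a),(D,b))]
E
python3 - <<'E'
from tri import *
sc=lambda x,y:(190+x/2.6,130+y/2.6)
sd=lambda x,y:(160+x/2.6,80+y/2.6)
for n,a,b,z in [('rbR',(192,113),(540,400),120),('rbL',(270,160),(465,325),120),('lbR',(457,290),(338,193),120),('lbL',(557,355),(290,148),120),
 ('knob',(246,262),(519,153),191),('plR',(66,95),(698,503),102),('plL',(650,503),(283,103),102),('mortar',(540,290),(258,220),85),('thali',(287,160),(433,480),18),('tall',(353,303),(453,47),252),('squat',(145,183),(603,217),202),('purple',(473,148),(232,352),89)]:
    X,r=tri(sc(*a),sd(*b)); print(n,X.round(0),r,onz(S,*sc(*a),z).round(0),onz(D,*sd(*b),z).round(0))
E
```

```text
rbR [ 518. -198.  115.] [array([-0.4,  0. ]), array([-0.4, -0. ])] [ 521. -193.  120.] [ 516. -201.  120.]
rbL [519. -89. 118.] [array([-0.7,  0.1]), array([-0.8, -0.1])] [519. -86. 120.] [519. -92. 120.]
lbR [532. 154. 117.] [array([-0.4,  0.1]), array([-0.4, -0.1])] [533. 156. 120.] [530. 149. 120.]
lbL [533. 263. 115.] [array([-0.7,  0.3]), array([-0.6, -0.2])] [535. 265. 120.] [531. 254. 120.]
knob [668.  26. 188.] [array([-0.2,  0. ]), array([-0.2, -0. ])] [670.  28. 191.] [665.  22. 191.]
plR [ 568. -339.   93.] [array([0.4, 0. ]), array([0.5, 0. ])] [ 574. -331.  102.] [ 560. -343.  102.]
plL [594. 395.  91.] [array([-1.5,  0.5]), array([-1. , -0.3])] [597. 398. 102.] [586. 374. 102.]
mortar [458. 200.  82.] [array([-0.,  0.]), array([-0., -0.])] [460. 201.  85.] [457. 197.  85.]
thali [ 440. -148.   13.] [array([-2.1,  0.3]), array([-2.5, -0.4])] [ 439. -141.   18.] [ 442. -155.   18.]
tall [677. 154. 245.] [array([-0.1,  0. ]), array([-0.1, -0. ])] [681. 157. 252.] [670. 143. 252.]
squat [ 661. -105.  192.] [array([-0.,  0.]), array([-0., -0.])] [667. -97. 202.] [ 650. -115.  202.]
purple [343.  37.  76.] [array([-0.4,  0.2]), array([-0.5, -0.1])] [352.  44.  89.] [339.  23.  89.]
```

Scene picture: the white mortar (397,245) stands in front of the left (scoop-end) board; the thali (298,192) lies in front of the right board, under which it fits. So it is the right board. The three dabba shapes are grey steel (285,247) on the plank, purple (371,200) and green (245,165); the enlarged crop confirms the grey one on the plank is meant.

```bash
cat >> h.py <<'E'
def plan(dw,n,yaw0,droll):
    for k in range(n):
        ps=yaw0-droll*k/n
        d=np.array(dw[:2])/n
        print(round(d@[np.cos(ps),np.sin(ps)]),round(d@[np.sin(ps),-np.cos(ps)]),round(-dw[2]/n),round(droll/n,3))
def to(P,yaw):
    s=env.state(); e=s['eef_pos'];ps=s['tcp_rot'][2]
    d=np.array(P)-e
    print('t',s['t'],'pos',e.round(1),'rot',s['tcp_rot'].round(3),'F',s['ft_force'].round(1),'op',round(s['opening']*95.1,1))
    print('tool dx,dy,dz',(d[:2]@[np.cos(ps),np.sin(ps)]).round(1),(d[:2]@[np.sin(ps),-np.cos(ps)]).round(1),(-d[2]).round(1),'roll',round(ps-yaw,3))
E
python3 -c "
from h import *
plan((120,-348,60),8,2.685,1.154)"
```

```text
-33 -32 -8 0.144
-37 -27 -8 0.144
-41 -22 -8 0.144
-43 -16 -8 0.144
-45 -9 -8 0.144
-46 -3 -8 0.144
-46 4 -8 0.144
-45 10 -8 0.144
```

Request:
send_rows:
  plan: "-33 -32 -8 0.144 95;-37 -27 -8 0.144 95;-41 -22 -8 0.144 80;-43 -16 -8 0.144 60;-45 -9 -8 0.144 50;-46 -3 -8 0.144 50;-46 4 -8 0.144 50;-45 10 -8 0.144 50"

```text
t: 2.45
eef_pos: [392.5, 202.9, 242.6]
tcp_rot: [3.141, 0.0, 1.497]
ft_force: [1.0, 0.8, -0.4]
opening: 0.56
```

```bash
python3 -c "
from h import *
to((500,-143,230),1.531)"
```

```text
t 2.45 pos [392.5 202.9 242.6] rot [3.141 0.    1.497] F [ 1.   0.8 -0.4] op 53.2
tool dx,dy,dz -337.1 132.5 12.6 roll -0.034
```

Request:
send_rows:
  plan: "-48 19 2 -0.034 50;-48 19 2 0 50;-48 19 2 0 50;-48 19 2 0 50;-48 19 2 0 50;-48 19 2 0 50;-48 19 0 0 50"

```text
t: 3.15
eef_pos: [503.3, -129.4, 234.7]
tcp_rot: [3.133, -0.001, 1.526]
ft_force: [0.1, 0.3, 0.2]
opening: 0.529
```

```bash
python3 -c "
from h import *
to((500,-143,230),1.531)
p=eyes.read_camera('wrist'); save(p,'w1.png'); print(p['extrinsics'].tolist(),p['vertical_fov'],p['cx'],p['cy'])
for P in [(519,-143,120),(518,-198,120),(519,-89,120),(668,26,191)]: print(P,np.round(proj(p,P)))
"
```

```text
t 3.15 pos [ 503.3 -129.4  234.7] rot [ 3.133e+00 -1.000e-03  1.526e+00] F [0.1 0.3 0.2] op 50.3
tool dx,dy,dz -13.8 -2.7 4.7 roll -0.005
[[0.998925306431065, 0.04612406077256271, 0.004561051353638223, 506.4651638360571], [-0.04538597730822002, 0.9534656235508538, 0.2980661298614083, -44.378010107404485], [0.009399214615026042, -0.297952807881767, 0.9545343257526102, 442.1693940768279], [0.0, 0.0, 0.0, 1.0]] 63.52700230699314 318.01054127796624 196.4674321120891
(519, -143, 120) [331. 194.]
(518, -198, 120) [332. 242.]
(519, -89, 120) [330. 142.]
(668, 26, 191) [549. -25.]
```

View pics/w1.png

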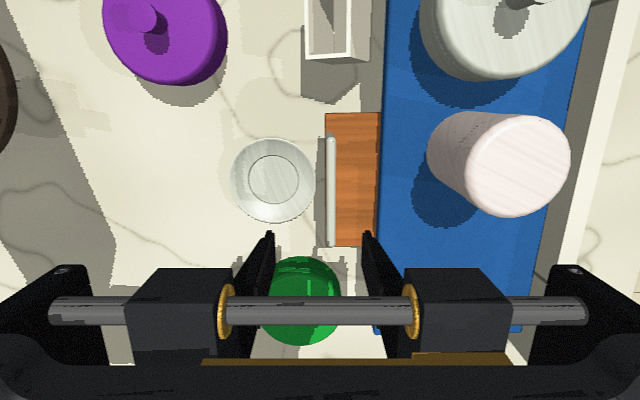

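```bash
cat > w1.py <<'E'
from h import *
W={'image':np.zeros((400,640)),'cx':318.01,'cy':196.467,'vertical_fov':63.527,'extrinsics':np.array([[0.998925306431065, 0.04612406077256271, 0.004561051353638223, 506.4651638360571], [-0.04538597730822002, 0.9534656235508538, 0.2980661298614083, -44.378010107404485], [0.009399214615026042, -0.297952807881767, 0.9545343257526102, 442.1693940768279], [0.0, 0.0, 0.0, 1.0]])}
E
python3 -c "
from w1 import *
im=cv2.imread('pics/w1.png'); cv2.imwrite('pics/w1c.png',cv2.resize(im[95:265,280:420],None,fx=3.5,fy=3.5,interpolation=cv2.INTER_CUBIC))
for u,v,z in [(331,137,120),(330.5,245,120),(331,191,120),(325,113,80),(379,112,80),(378,112,102)]: print(onz(W,u,v,z).round(1))
b=onz(W,331,191,120); to((b[0],b[1],102),1.531)
"
```

```text
[520.5 -84.1 120. ]
[ 516.1 -201.3  120. ]
[ 518.7 -139.7  120. ]
[516.6 -62.9  80. ]
[575.4 -64.5  80. ]
[570.2 -63.2 102. ]
t 3.2 pos [ 505.6 -135.1  234.5] rot [3.132e+00 1.000e-03 1.523e+00] F [-1.4 -4.2 -1.9] op 50.1
tool dx,dy,dz -4.0 13.3 132.5 roll -0.008
```

View pics/w1c.png

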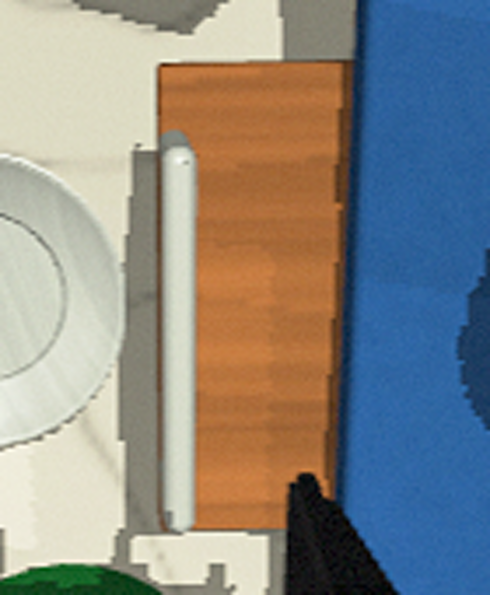

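Wrist view: bar from (331,137) to (330,245), centre ≈ (518.5,-142,120), in agreement with the scene/side fix. Descend astride it.

Request:
send_rows:
  plan: "-4 13 30 -0.008 50;0 0 35 0 50;0 0 35 0 50;0 0 20 0 50;0 0 8 0 50"

```text
t: 3.7
eef_pos: [522.2, -145.2, 103.7]
tcp_rot: [3.126, 0.004, 1.525]
ft_force: [-0.5, -0.3, 0.1]
opening: 0.526
```

```bash
python3 -c "
from h import *
p=eyes.read_camera('wrist'); save(p,'w2.png')
to((518.5,-142,102),1.531)
p['image']=p['image'];print(np.round(proj(p,(518.5,-142,120))))
"
```

```text
t 3.75 pos [ 521.9 -145.1  103.3] rot [3.127e+00 3.000e-03 1.525e+00] F [-0.4  0.6 -1.4] op 50.0
tool dx,dy,dz 2.9 -3.6 1.3 roll -0.006
[311. 230.]
```

View pics/w2.png

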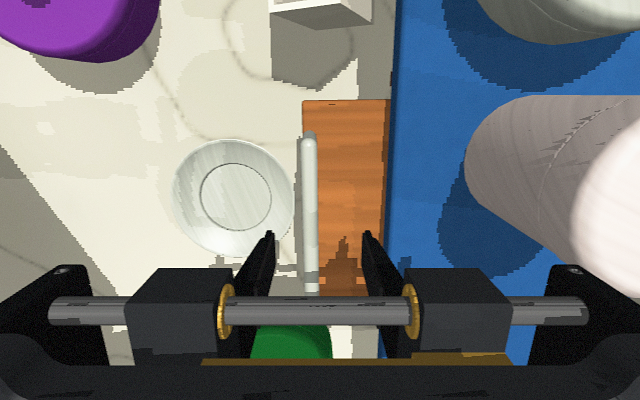

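Request:
send_rows:
  plan: "2 -4 2 0 20;0 0 0 0 0;0 0 0 0 0;0 0 0 0 0"

```text
t: 4.15
eef_pos: [519.1, -142.9, 104.2]
tcp_rot: [3.123, 0.005, 1.526]
ft_force: [0.3, -1.2, 0.3]
opening: 0.248
```

Request:
send_rows:
  plan: "0 0 0 0 0;0 0 0 0 0;0 0 0 0 0"

```text
t: 4.45
eef_pos: [519.7, -143.1, 105.6]
tcp_rot: [3.121, 0.006, 1.526]
ft_force: [0.1, 0.6, -0.2]
opening: 0.02
```

```bash
python3 -c "
from h import *
p=eyes.read_camera('wrist'); save(p,'w3.png')
p=eyes.read_camera('side'); save(p,'d3.png')
cv2.imwrite('pics/d3c.png',cv2.resize(p['image'][100:300,250:500,::-1],None,fx=3,fy=3))
to((518.5,-142,102),1.531)
"
```

```text
t 4.55 pos [ 519.6 -143.1  105.5] rot [3.121 0.006 1.526] F [-0.4  0.6  0.3] op 0.5
tool dx,dy,dz 1.0 -1.2 3.5 roll -0.005
```

View pics/w3.png

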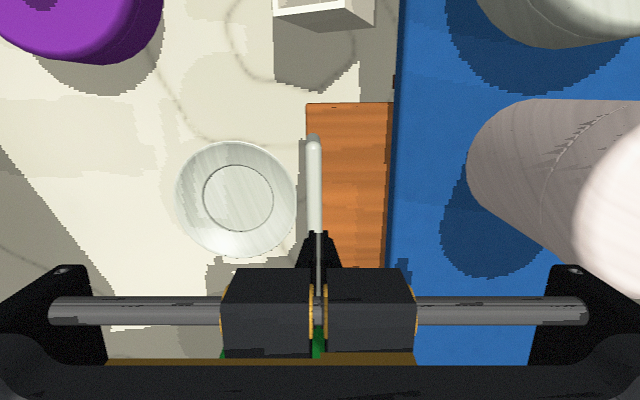

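View pics/d3c.png

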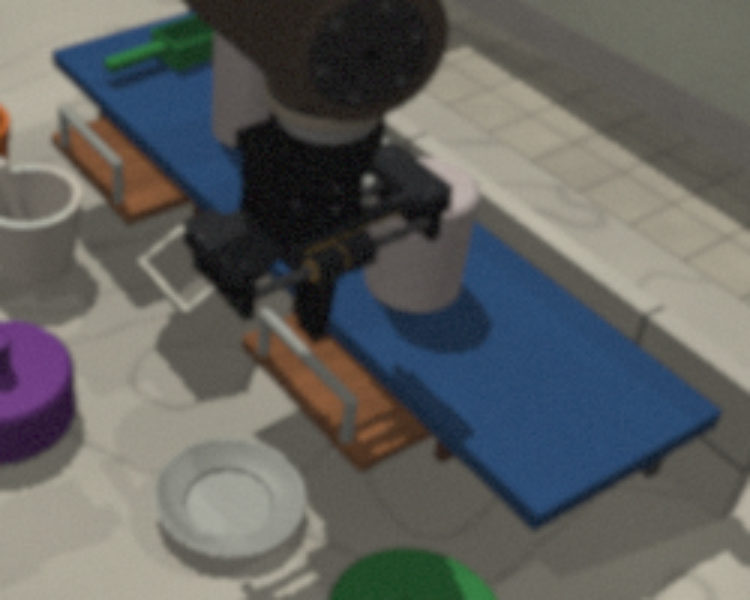

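```bash
python3 -c "
from tri import *
for P in [(519.6,-143,105.5),(519.6,-143,125),(519.6,-143,135),(519,-143,120),(519,-89,120),(518,-198,120)]:
  u,v=proj(D,P); print(P,np.round(((u-250)*3,(v-100)*3)), np.round(proj(D,P)))
im=cv2.imread('pics/d3.png'); cv2.imwrite('pics/d3d.png',cv2.resize(im[180:260,320:400],None,fx=8,fy=7,interpolation=cv2.INTER_CUBIC))
"
```

```text
(519.6, -143, 105.5) [306. 366.] [352. 222.]
(519.6, -143, 125) [308. 348.] [353. 216.]
(519.6, -143, 135) [309. 338.] [353. 213.]
(519, -143, 120) [307. 353.] [352. 218.]
(519, -89, 120) [264. 313.] [338. 204.]
(518, -198, 120) [352. 397.] [367. 232.]
```

View pics/d3d.png

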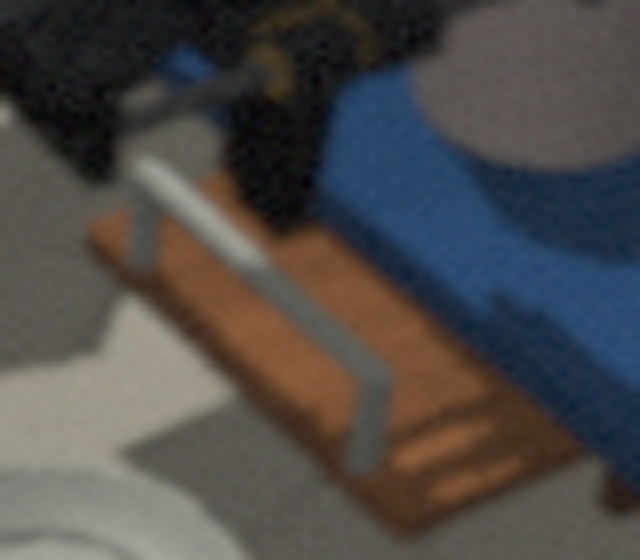

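```bash
python3 -c "
from h import *
s=env.state(); p=eyes.read_camera('wrist'); e=s['eef_pos']; print(s['t'],e, s['opening'])
from scipy.spatial.transform import Rotation as R
M=R.from_euler('xyz',s['tcp_rot']).as_matrix()
for b in (-40,-30,-19,0): print(b,np.round(proj(p,e+M@[0,0,b])), np.round(proj(p,e+M@[10,0,b])))
for P in [(519,-84,120),(519,-143,120),(517,-201,120)]: print(np.round(proj(p,P)))
im=p['image'][:,:,::-1]; cv2.imwrite('pics/w4c.png',cv2.resize(im[120:360,240:400],None,fx=2.5,fy=2.5,interpolation=cv2.INTER_CUBIC))
"
```

```text
4.55 [ 519.61642764 -143.0604925   105.47162725] 0.004775429547118502
-40 [316. 251.] [316. 235.]
-30 [316. 243.] [316. 228.]
-19 [316. 236.] [316. 221.]
0 [316. 224.] [316. 211.]
[311. 142.]
[316. 233.]
[317. 309.]
```

View pics/w4c.png

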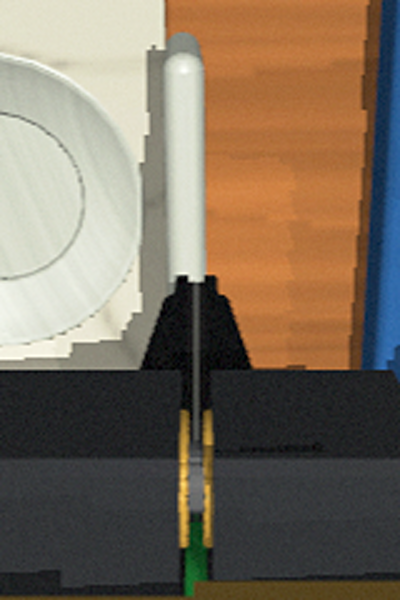

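```bash
python3 -c "
from tri import *
from scipy.spatial.transform import Rotation as R
e=np.array([275.7,561,178]);M=R.from_euler('xyz',[3.1414,0,2.6848]).as_matrix()
for cam,n in((S,'scene0'),(D,'side0')):
  im=cv2.imread('pics/%s.png'%n)
  u0,v0=map(int,proj(cam,e)); u0=max(50,min(u0,590));v0=max(60,v0)
  c=cv2.resize(im[v0-60:v0+40,u0-50:u0+50],None,fx=6,fy=5.9,interpolation=cv2.INTER_CUBIC)
  for y in(-47,0,47):
    for b,col in((0,(0,0,255)),(-30,(0,255,0))):
      u,v=proj(cam,e+M@[0,y,b]); print(n,y,b,u,v); cv2.circle(c,(int((u-u0+50)*6),int((v-v0+60)*5.9)),4,col,-1)
  cv2.imwrite('pics/chk_%s.png'%n,c)
"
```

```text
scene0 -47 0 571.60970239286 231.2874393732615
scene0 -47 -30 576.4672782335201 222.64712022845063
scene0 0 0 587.0594956729493 246.5301441191331
scene0 0 -30 592.3716413136397 237.96684054715135
scene0 47 0 603.3697242460385 262.62175091089955
scene0 47 -30 609.1806376539339 254.1579398998352
side0 -47 0 144.0395328802457 106.92728131662007
side0 -47 -30 141.13569584339896 97.52455964295629
side0 0 0 147.01211946142286 99.48309416793909
side0 0 -30 144.24617776054848 90.23645394604699
side0 47 0 149.8139733847692 92.46646928618487
side0 47 -30 147.17505596051876 83.37386015404763
```

View pics/chk_scene0.png

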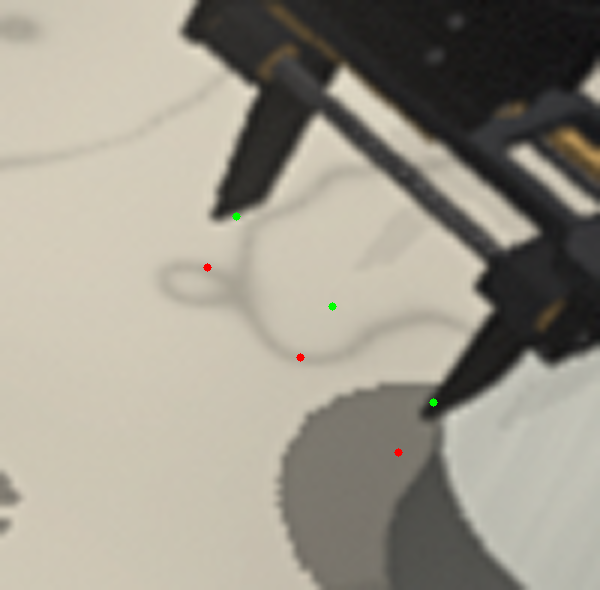

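View pics/chk_side0.png

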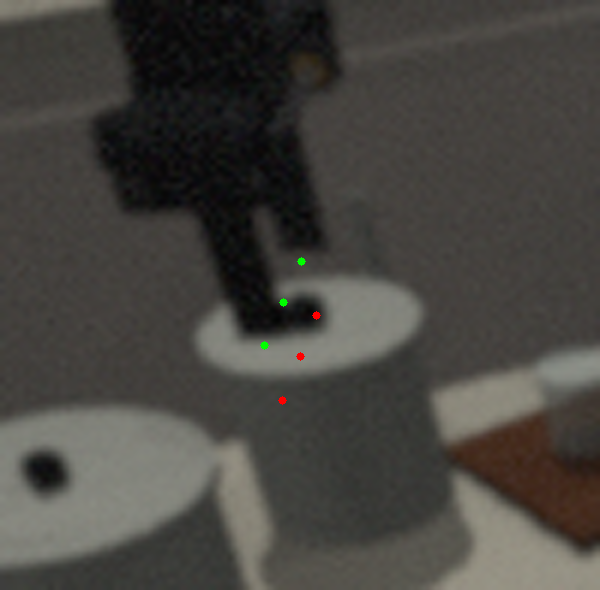

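Both cameras show the physical finger tips about 28 mm above the reported TCP (already so at the start picture), so the fingers shut above the bar. I'll reopen and go 30 mm deeper, watching the force.

Request:
send_rows:
  plan: "1 -1 0 0 50;0 0 0 0 50;0 0 0 0 50;0 0 0 0 50;0 0 12 0 50;0 0 12 0 50;0 0 6 0 50"

```text
t: 5.3
eef_pos: [519.3, -142.2, 73.3]
tcp_rot: [3.12, 0.006, 1.526]
ft_force: [0.2, -0.6, 0.5]
opening: 0.5
```

```bash
python3 -c "
from h import *
p=eyes.read_camera('wrist'); save(p,'w5.png')
p=eyes.read_camera('side'); save(p,'d5.png')
cv2.imwrite('pics/d5c.png',cv2.resize(p['image'][160:270,310:420,::-1],None,fx=5,fy=5,interpolation=cv2.INTER_CUBIC))
to((518.5,-142,74),1.531)
"
```

```text
t 5.4 pos [ 519.2 -142.1   73.4] rot [3.121 0.005 1.526] F [ 0.7 -0.4 -0. ] op 49.7
tool dx,dy,dz 0.1 -0.7 -0.6 roll -0.005
```

View pics/w5.png

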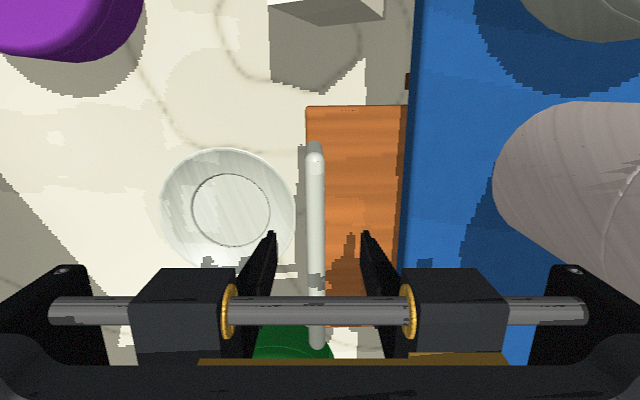

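View pics/d5c.png

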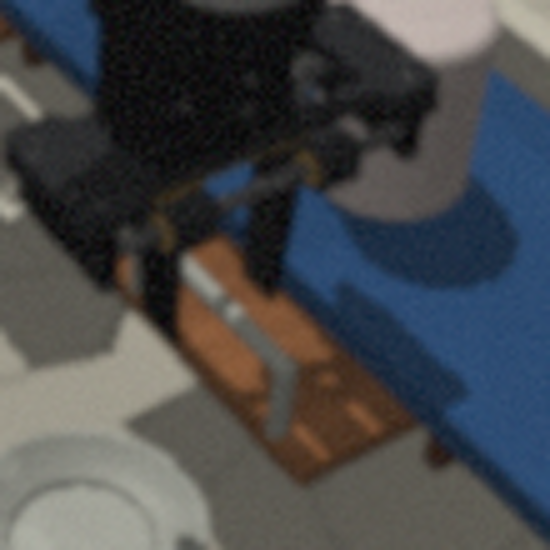

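Fingers now straddle the bar (side view: one finger at (165,300), the other at (262,270) of the crop, bar between).

Request:
send_rows:
  plan: "0 0 0 0 0;0 0 0 0 0;0 0 0 0 0;0 0 0 0 0;0 0 0 0 0;0 0 0 0 0"

```text
t: 6.0
eef_pos: [517.8, -142.1, 73.8]
tcp_rot: [3.124, 0.005, 1.526]
ft_force: [-3.4, -2.0, 0.6]
opening: 0.096
```

Request:
send_rows:
  plan: "0 -15 0 0 0;0 -20 0 0 0;0 -20 0 0 0;0 -20 0 0 0"

```text
t: 6.4
eef_pos: [448.7, -140.0, 73.8]
tcp_rot: [3.109, 0.009, 1.527]
ft_force: [4.5, -0.1, 3.5]
opening: 0.096
```

Request:
send_rows:
  plan: "0 -15 0 0 0;0 -10 0 0 0;0 -5 0 0 0;0 -3 0 0 0"

```text
t: 6.8
eef_pos: [418.8, -139.9, 74.2]
tcp_rot: [3.096, 0.013, 1.525]
ft_force: [30.6, 12.0, -24.5]
opening: 0.098
```

Request:
send_rows:
  plan: "0 1 0 0 10;0 0 0 0 40;0 0 0 0 40;0 0 0 0 40;0 0 -5 0 40"

```text
t: 7.3
eef_pos: [419.7, -139.7, 78.7]
tcp_rot: [3.098, 0.012, 1.525]
ft_force: [-0.5, 0.3, 1.0]
opening: 0.378
```

```bash
python3 -c "
from h import *
p=eyes.read_camera('wrist'); save(p,'w6.png')
to((450,-142,180),1.531); print(env.state()['joints'].round(3))
"
```

```text
t 7.35 pos [ 420.1 -139.8   79.6] rot [3.097 0.012 1.525] F [ 0.1 -0.4  1. ] op 38.2
tool dx,dy,dz -0.8 30.0 -100.4 roll -0.006
[-0.476  0.371  2.132  0.014  0.593 -0.442]
```

View pics/w6.png

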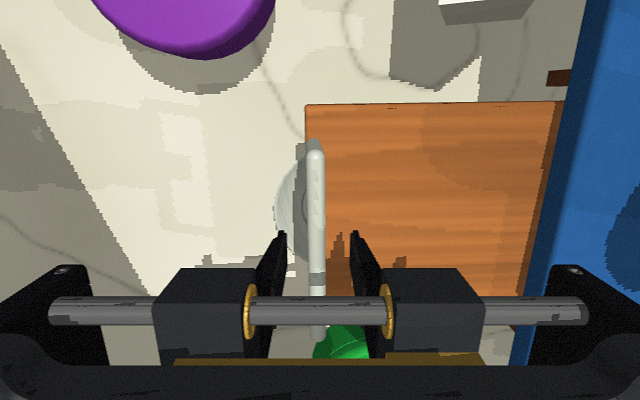

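Board is out (≈99 mm, 30 N felt at the stop, stays after release). Now up and to the dabba.

Request:
send_rows:
  plan: "0 0 -40 0 50;0 0 -45 0 60;10 10 -40 -0.006 60;30 38 0 0 60;30 38 0 0 60;30 38 0 0 60;30 38 0 0 60"

```text
t: 8.05
eef_pos: [583.7, -13.2, 220.0]
tcp_rot: [3.092, 0.013, 1.523]
ft_force: [0.5, -1.4, 0.2]
opening: 0.631
```

```bash
python3 -c "
from h import *
p=eyes.read_camera('wrist'); save(p,'w7.png')
print(boxes_of('dabba',p)[:2])
to((668,26,195),1.531); print(env.state()['joints'].round(3)); print(proj(p,(668,26,191)),p['extrinsics'].tolist())
"
```

```text
[{'bbox': [33.6, 74.7, 131.9, 115.6], 'confidence': 0.98}, {'bbox': [332.3, 71.9, 147.5, 143.9], 'confidence': 0.85}]
t 8.15 pos [585.7 -11.7 219.2] rot [3.092 0.012 1.527] F [-0.8  0.4 -1.1] op 60.0
tool dx,dy,dz 41.2 80.6 24.2 roll -0.004
[-0.129  0.374  1.642 -0.009  1.076 -0.081]
(np.float64(424.43945026946136), np.float64(153.77226879275486)) [[0.9976532715643114, 0.0600786789371742, -0.0328405553270426, 578.8001605451487], [-0.04684585073829917, 0.948750835049204, 0.31253370900119104, 74.90398070465851], [0.04993411665013809, -0.3102618335061535, 0.9493388113122566, 426.1159907822573], [0.0, 0.0, 0.0, 1.0]]
```

View pics/w7.png

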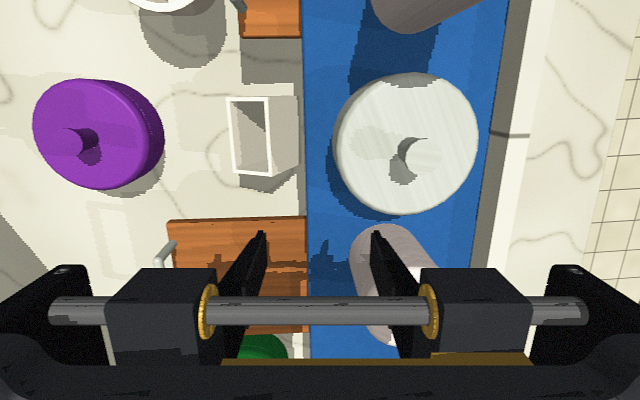

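```bash
python3 -c "
from h import *
im=cv2.imread('pics/w7.png'); cv2.imwrite('pics/w7c.png',cv2.resize(im[65:225,325:490],None,fx=4,fy=3.7,interpolation=cv2.INTER_CUBIC))"
```

```text
(no output)
```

View pics/w7c.png

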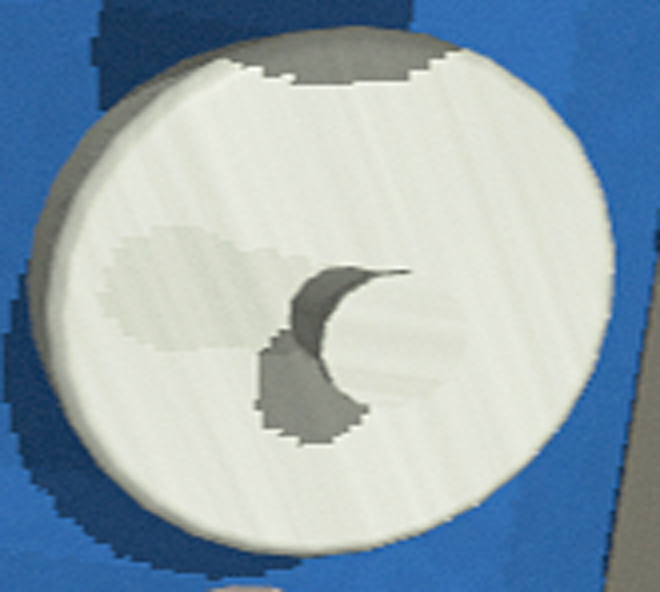

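```bash
python3 -c "
from h import *
W={'image':np.zeros((400,640)),'cx':318.01,'cy':196.467,'vertical_fov':63.527,'extrinsics':np.array([[0.9976532715643114, 0.0600786789371742, -0.0328405553270426, 578.8001605451487], [-0.04684585073829917, 0.948750835049204, 0.31253370900119104, 74.90398070465851], [0.04993411665013809, -0.3102618335061535, 0.9493388113122566, 426.1159907822573],[0,0,0,1]])}
print(onz(W,424,157,191),onz(W,408,143.5,157))
to((668,24,180),1.531)
"
```

```text
[667.8049599   23.56652912 191.        ] [666.28304178  28.51439487 157.        ]
t 8.15 pos [585.7 -11.7 219.2] rot [3.092 0.012 1.527] F [-0.8  0.4 -1.1] op 60.0
tool dx,dy,dz 39.3 80.7 39.2 roll -0.004
```

Request:
send_rows:
  plan: "13 27 8 0 60;13 27 8 0 60;12 25 8 0 60;0 0 8 0 60"

```text
t: 8.55
eef_pos: [669.5, 23.9, 191.2]
tcp_rot: [3.091, 0.012, 1.528]
ft_force: [-0.1, -0.8, 0.1]
opening: 0.632
```

```bash
python3 -c "
from h import *
p=eyes.read_camera('wrist'); save(p,'w8.png')
p2=eyes.read_camera('scene'); save(p2,'s8.png')
im=p2['image'][:,:,::-1]; cv2.imwrite('pics/s8c.png',cv2.resize(im[150:330,200:420],None,fx=3.3,fy=3.3,interpolation=cv2.INTER_CUBIC))
to((668,24,133),1.531); print(proj(p,(668,24,191)));print(p['extrinsics'].tolist())
"
```

```text
t 8.65 pos [666.9  22.9 190.4] rot [3.094 0.013 1.528] F [ 0.3  0.  -0.3] op 59.8
tool dx,dy,dz 1.1 1.1 57.4 roll -0.003
(np.float64(314.0182103373805), np.float64(224.24907741159092))
[[0.997801109182736, 0.05600645993980382, -0.03544323572573825, 663.9126386306623], [-0.042176740914247335, 0.9490478385175048, 0.31229685033810745, 111.89319467010354], [0.05112796729336648, -0.31011526349127183, 0.9493231558906509, 397.28069115237827], [0.0, 0.0, 0.0, 1.0]]
```

View pics/w8.png

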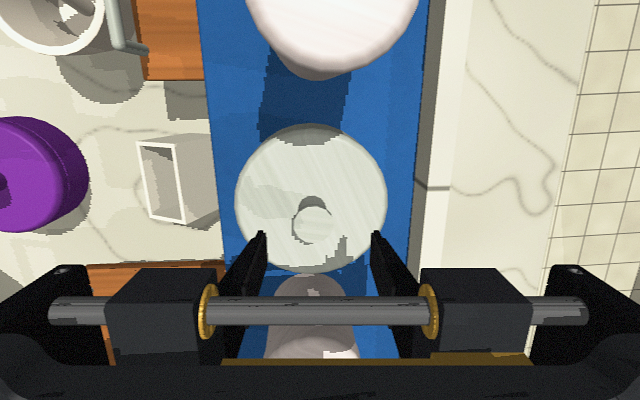

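View pics/s8c.png

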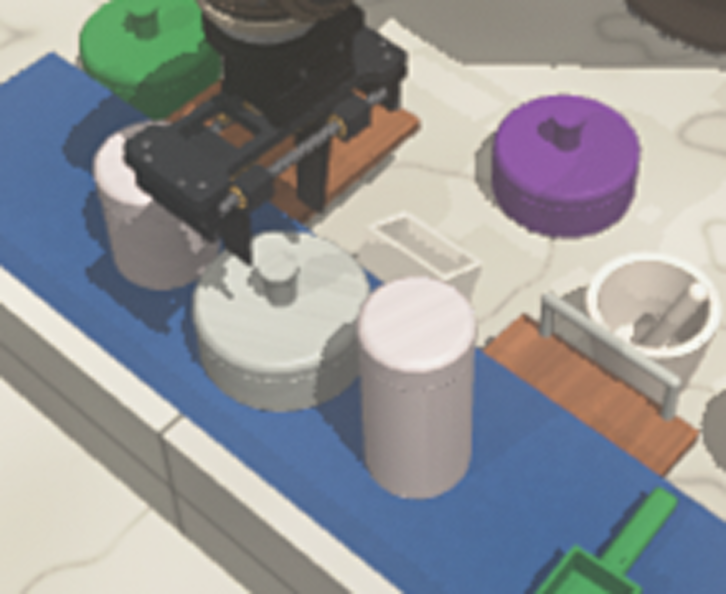

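```bash
python3 -c "
from tri import *
from scipy.spatial.transform import Rotation as R
X,r=tri((590.6,239.6),(144,87.9)); e=np.array([275.7,561,178]);M=R.from_euler('xyz',[3.1414,0,2.6848]).as_matrix()
print(X,r,M.T@(X-e))
# wrist check: relative to camera at shot8, tips (264,232),(373,232)
im=cv2.imread('pics/w8.png'); cv2.imwrite('pics/w8c.png',cv2.resize(im[185:300,240:400],None,fx=4.5,fy=4.5,interpolation=cv2.INTER_CUBIC))
"
```

```text
[280.07630614 561.40790623 211.26226629] [array([ 1.8, -1.2]), array([1.4, 0.9])] [ -3.7476953    2.30275795 -33.26182328]
```

View pics/w8c.png

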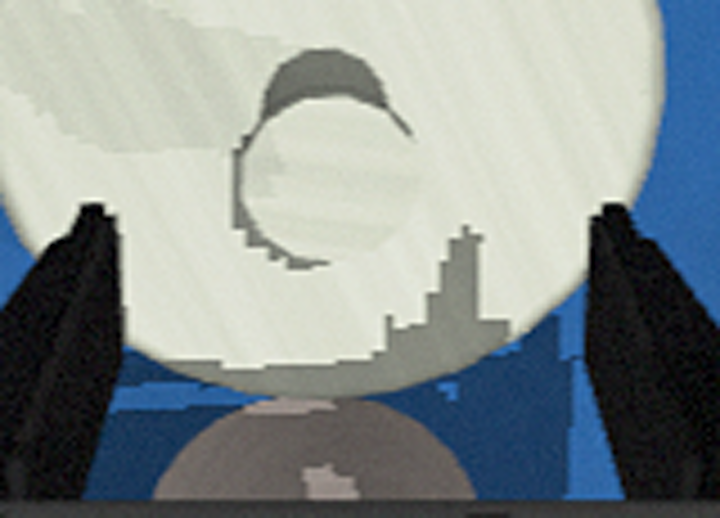

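Request:
send_rows:
  plan: "1 1 15 0 60;0 0 20 0 60;0 0 14 0 60;0 0 7 0 60"

```text
t: 9.05
eef_pos: [667.8, 20.8, 133.6]
tcp_rot: [3.093, 0.013, 1.525]
ft_force: [0.0, -0.3, -0.6]
opening: 0.633
```

```bash
python3 -c "
from h import *
p2=eyes.read_camera('scene'); save(p2,'s9.png')
im=p2['image'][:,:,::-1]; cv2.imwrite('pics/s9c.png',cv2.resize(im[190:290,230:350],None,fx=6,fy=5.9,interpolation=cv2.INTER_CUBIC))
to((668,24,130),1.531)
"
```

```text
t 9.1 pos [667.6  20.8 132.9] rot [3.094 0.013 1.525] F [-0.4 -0.1 -1.5] op 60.1
tool dx,dy,dz 3.2 0.3 2.9 roll -0.006
```

View pics/s9c.png

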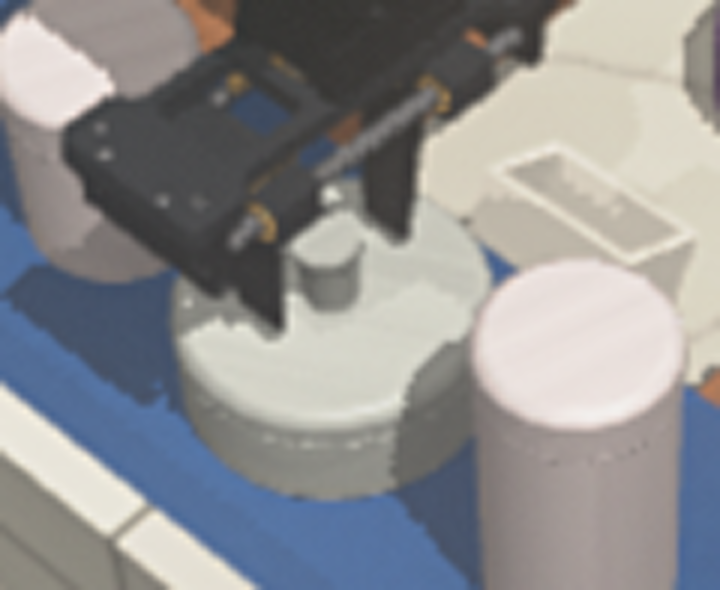

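Request:
send_rows:
  plan: "3 0 2 0 40;0 0 0 0 20;0 0 0 0 0;0 0 0 0 0;0 0 0 0 0;0 0 0 0 0;0 0 0 0 0"

```text
t: 9.8
eef_pos: [667.9, 23.5, 132.7]
tcp_rot: [3.091, 0.013, 1.525]
ft_force: [0.5, 0.0, -1.2]
opening: 0.278
```

Request:
send_rows:
  plan: "0 0 -4 0 0;0 0 -8 0 0;0 0 -12 0 0;0 0 -15 0 0;0 0 -12 0 0"

```text
t: 10.3
eef_pos: [663.1, 24.4, 183.9]
tcp_rot: [3.099, 0.013, 1.525]
ft_force: [-0.9, -1.3, -5.7]
opening: 0.274
```

```bash
python3 -c "
from h import *
p2=eyes.read_camera('scene'); save(p2,'s10.png')
im=p2['image'][:,:,::-1]; cv2.imwrite('pics/s10c.png',cv2.resize(im[150:330,200:420],None,fx=3.3,fy=3.3,interpolation=cv2.INTER_CUBIC))
p2=eyes.read_camera('side'); save(p2,'d10.png')
im=p2['image'][:,:,::-1]; cv2.imwrite('pics/d10c.png',cv2.resize(im[80:300,230:480],None,fx=3,fy=2.7,interpolation=cv2.INTER_CUBIC))
to((668,24,185),1.531)
"
```

```text
t 10.4 pos [663.9  24.4 184.9] rot [3.096 0.013 1.525] F [ 0.3  0.  -6. ] op 26.6
tool dx,dy,dz -0.3 4.2 -0.1 roll -0.006
```

View pics/s10c.png

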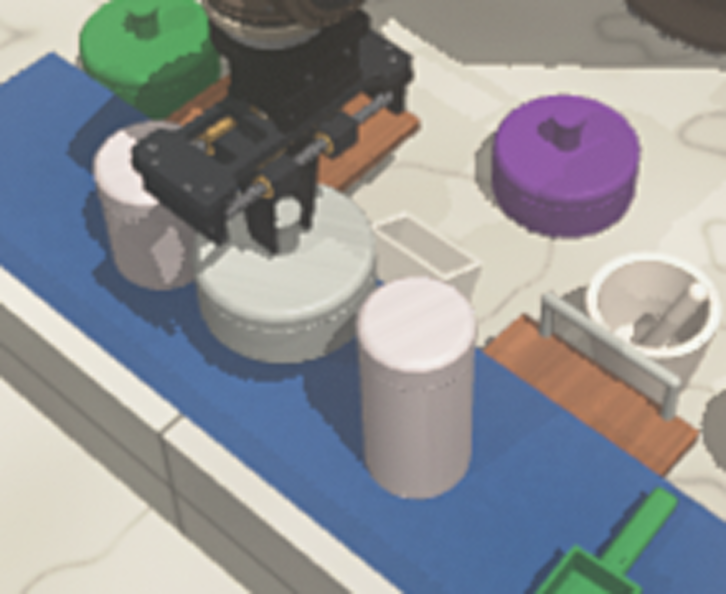

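View pics/d10c.png

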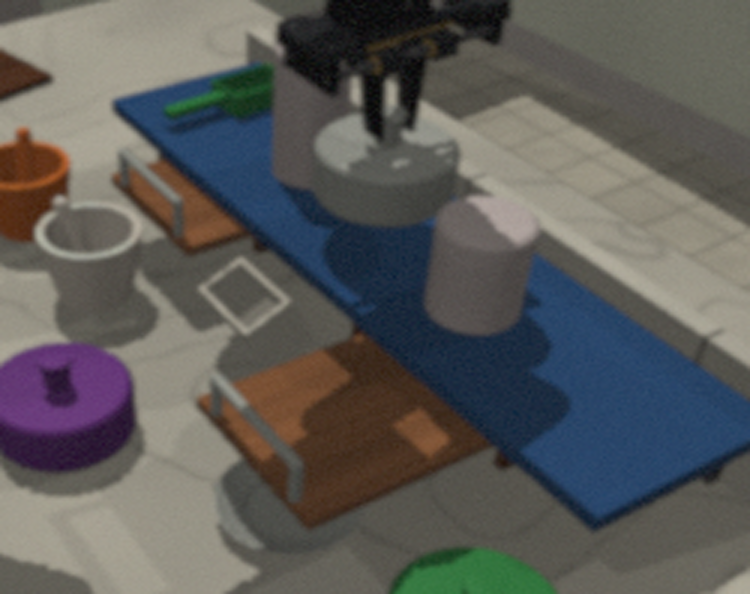

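Request:
send_rows:
  plan: "0 -6 0 0 0;0 -12 0 0 0;0 -18 0 0 0;0 -22 0 0 0;0 -22 0 0 0;-6 -20 0 0 0;-12 -18 0 0 0;-16 -14 0 0 0"

```text
t: 11.2
eef_pos: [521.3, -2.3, 174.8]
tcp_rot: [3.103, 0.012, 1.527]
ft_force: [0.7, 0.2, -6.1]
opening: 0.277
```

```bash
python3 -c "
from tri import *
a=onz(D,301,220.7,120);b=onz(D,329.3,251.1,120); print(a,b,(a+b)/2)
to((498.5,-142,185),1.531)
"
```

```text
[416.4214156  -87.29680624 120.        ] [ 417.40690451 -195.63750767  120.        ] [ 416.91416005 -141.46715695  120.        ]
t 11.2 pos [521.3  -2.3 174.8] rot [3.103 0.012 1.527] F [ 0.7  0.2 -6.1] op 26.3
tool dx,dy,dz -140.5 -16.7 -10.2 roll -0.004
```

Request:
send_rows:
  plan: "-18 -3 -3 0 0;-22 -3 -3 0 0;-24 -3 -2 0 0;-24 -3 -2 0 0;-22 -3 0 0 0;-16 -2 0 0 0;-8 0 0 0 0"

```text
t: 11.9
eef_pos: [490.0, -139.1, 183.9]
tcp_rot: [3.108, 0.011, 1.528]
ft_force: [-0.5, -0.7, -5.3]
opening: 0.279
```

```bash
python3 -c "
from h import *
p=eyes.read_camera('wrist'); save(p,'w11.png')
p2=eyes.read_camera('side'); save(p2,'d11.png')
im=p2['image'][:,:,::-1]; cv2.imwrite('pics/d11c.png',cv2.resize(im[130:310,250:450],None,fx=3.5,fy=3.3,interpolation=cv2.INTER_CUBIC))
to((498.5,-142,185),1.531)
print(p['extrinsics'].tolist())
for P in [(418.6,-138.3,120),(498.5,-141.7,80),(574,-145,102)]: print(np.round(proj(p,P)))
"
```

```text
t 12.0 pos [ 490.4 -138.7  183.9] rot [3.108 0.011 1.528] F [-0.2 -0.2 -6.3] op 26.6
tool dx,dy,dz -2.9 8.2 -1.1 roll -0.003
[[0.9985067578074056, 0.051069380388430514, -0.019395179805387273, 487.86816966048576], [-0.04252884709333138, 0.9495396285027351, 0.3107503677677602, -51.36860971440721], [0.034286320564527635, -0.30946148757095443, 0.9502936577356058, 390.2244047242261], [0.0, 0.0, 0.0, 1.0]]
[233. 199.]
[322. 186.]
[403. 191.]
```

View pics/w11.png

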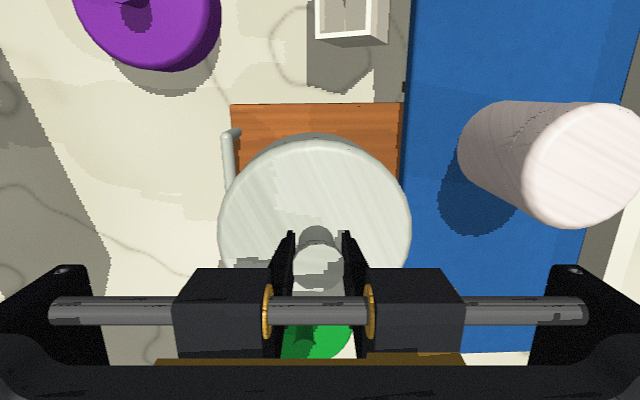

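View pics/d11c.png

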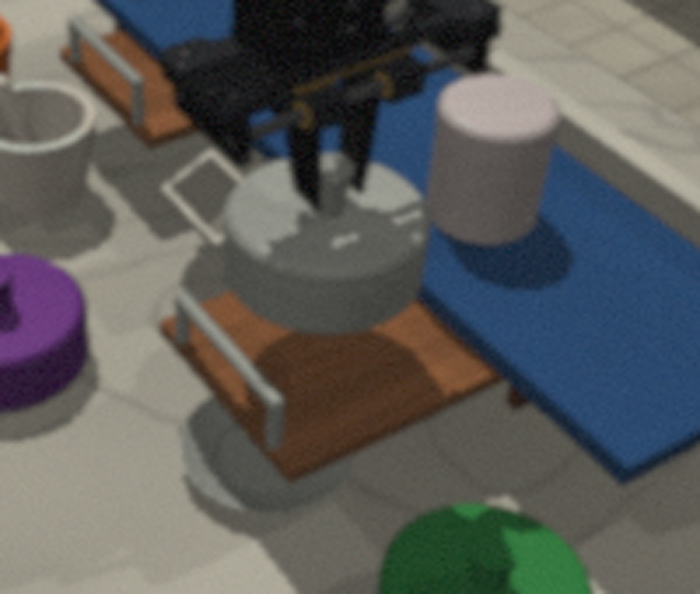

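Request:
send_rows:
  plan: "-2 4 3 0 0;-1 4 8 0 0;0 0 10 0 0;0 0 10 0 0"

```text
t: 12.4
eef_pos: [500.7, -140.5, 151.5]
tcp_rot: [3.106, 0.011, 1.53]
ft_force: [-0.3, -0.4, -6.1]
opening: 0.277
```

```bash
python3 -c "
from h import *
to((498.5,-142,62),1.531)
"
```

```text
t 12.4 pos [ 500.7 -140.5  151.5] rot [3.106 0.011 1.53 ] F [-0.3 -0.4 -6.1] op 26.4
tool dx,dy,dz -1.6 -2.1 89.5 roll -0.001
```

Request:
send_rows:
  plan: "-1 -2 4 0 0;0 0 3 0 0;0 0 0 0 0"

```text
t: 12.7
eef_pos: [497.9, -140.4, 141.3]
tcp_rot: [3.11, 0.01, 1.531]
ft_force: [-0.8, -0.6, -7.0]
opening: 0.279
```

```bash
python3 -c "
from h import *
p=eyes.read_camera('wrist'); save(p,'w12.png')
to((498.5,-142,62),1.531)
p2=eyes.read_camera('side'); save(p2,'d12.png')
im=p2['image'][:,:,::-1]; cv2.imwrite('pics/d12c.png',cv2.resize(im[130:310,250:450],None,fx=3.5,fy=3.3,interpolation=cv2.INTER_CUBIC))
"
```

```text
t 12.75 pos [ 498.  -140.5  141.6] rot [3.11  0.01  1.531] F [ 0.4  0.3 -6. ] op 26.2
tool dx,dy,dz -1.5 0.6 79.6 roll -0.0
```

View pics/w12.png

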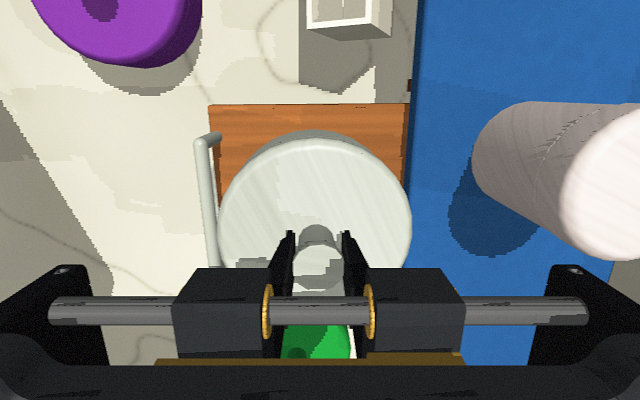

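View pics/d12c.png

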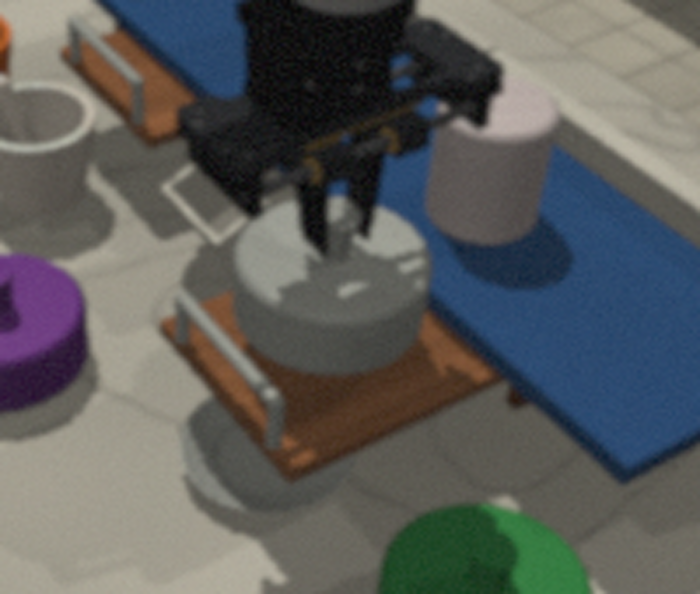

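Request:
send_rows:
  plan: "-1 1 6 0 0;0 0 7 0 0;0 0 6 0 0;0 0 3 0 0;0 0 2 0 0"

```text
t: 13.3
eef_pos: [500.5, -142.4, 116.8]
tcp_rot: [3.108, 0.011, 1.531]
ft_force: [-0.3, -0.2, -6.0]
opening: 0.277
```

```bash
python3 -c "
from h import *
to((498.5,-142,111),1.531)
"
```

```text
t 13.3 pos [ 500.5 -142.4  116.8] rot [3.108 0.011 1.531] F [-0.3 -0.2 -6. ] op 26.4
tool dx,dy,dz 0.3 -2.0 5.8 roll -0.0
```

Request:
send_rows:
  plan: "0 -2 2 0 0;0 0 2 0 0;0 0 1 0 0;0 0 1 0 0"

```text
t: 13.7
eef_pos: [498.5, -142.3, 110.6]
tcp_rot: [3.108, 0.011, 1.53]
ft_force: [-3.2, 2.3, 5.3]
opening: 0.278
```

Request:
send_rows:
  plan: "0 0 0 0 0;0 0 0 0 0"

```text
t: 13.9
eef_pos: [498.7, -142.4, 111.2]
tcp_rot: [3.107, 0.011, 1.531]
ft_force: [-0.5, 0.3, -5.2]
opening: 0.276
```

```bash
python3 -c "
from h import *
p=eyes.read_camera('wrist'); save(p,'w13.png')
p2=eyes.read_camera('side'); save(p2,'d13.png')
im=p2['image'][:,:,::-1]; cv2.imwrite('pics/d13c.png',cv2.resize(im[130:310,250:450],None,fx=3.5,fy=3.3,interpolation=cv2.INTER_CUBIC))
to((498.5,-142,111),1.531)
"
```

```text
t 14.0 pos [ 498.6 -142.4  111.1] rot [3.107 0.011 1.531] F [-2.5 -0.4 -1.8] op 26.2
tool dx,dy,dz 0.4 -0.1 0.1 roll -0.0
```

View pics/w13.png

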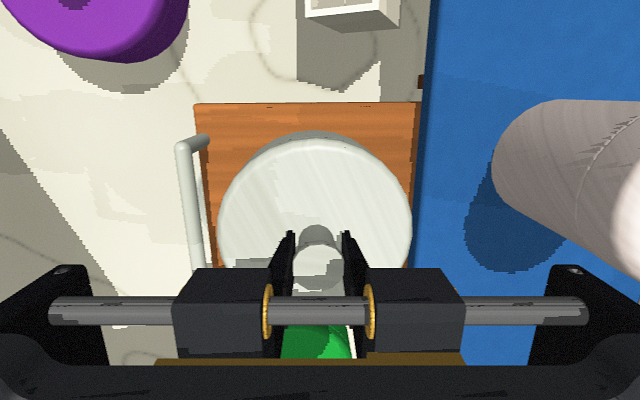

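View pics/d13c.png

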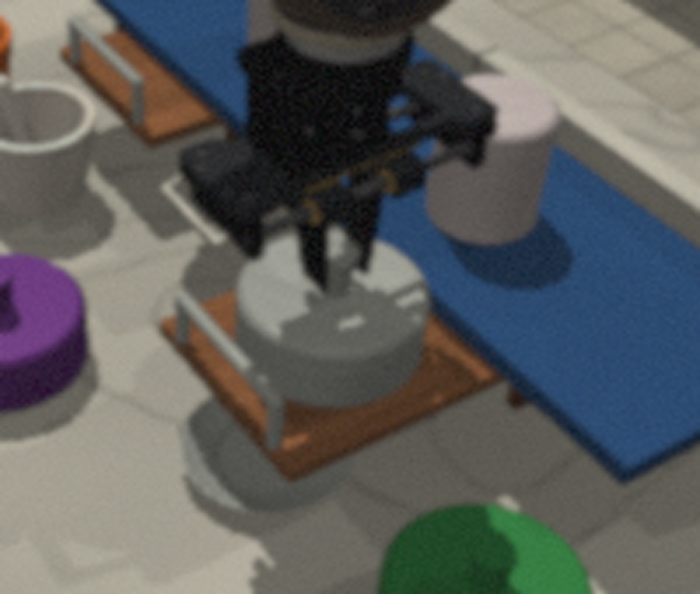

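Dabba sits on the board, centred between bar and plank edge. Release and retreat upward.

Request:
send_rows:
  plan: "0 0 1 0 26;0 0 0 0 32;0 0 0 0 50;0 0 0 0 60;0 0 0 0 60;0 0 -10 0 60;0 0 -30 0 60;0 0 -40 0 60"

```text
t: 14.8
eef_pos: [495.4, -141.3, 190.2]
tcp_rot: [3.111, 0.01, 1.53]
ft_force: [-0.6, -0.2, 1.0]
opening: 0.627
```

Request:
send_rows:
  plan: "0 0 -45 0 60;0 0 -45 0 60;0 0 -30 0 60;0 0 0 0 60"

```text
t: 15.2
eef_pos: [491.7, -139.9, 323.1]
tcp_rot: [3.102, 0.013, 1.53]
ft_force: [0.1, -0.1, -0.5]
opening: 0.632
```

```bash
python3 -c "
from h import *
p=eyes.read_camera('wrist'); save(p,'w14.png')
p2=eyes.read_camera('side'); save(p2,'d14.png')
p3=eyes.read_camera('scene'); save(p3,'s14.png')
to((498.5,-142,111),1.531)
for P in [(498.5,-142,169),(498.5,-142,135)]: print(np.round(proj(p,P)),np.round(proj(p2,P)),np.round(proj(p3,P)))
a=p['image'];cv2.imwrite('pics/w14c.png',cv2.resize(a[60:300,150:480,::-1],None,fx=2.4,fy=2.4))
"
```

```text
t 15.35 pos [ 490.5 -139.4  318. ] rot [3.109 0.01  1.53 ] F [ 0.3 -0.7 -0.1] op 60.4
tool dx,dy,dz -2.3 8.1 207.0 roll -0.001
[317. 173.] [346. 205.] [282. 164.]
[316. 166.] [345. 216.] [283. 173.]
```

View pics/w14c.png

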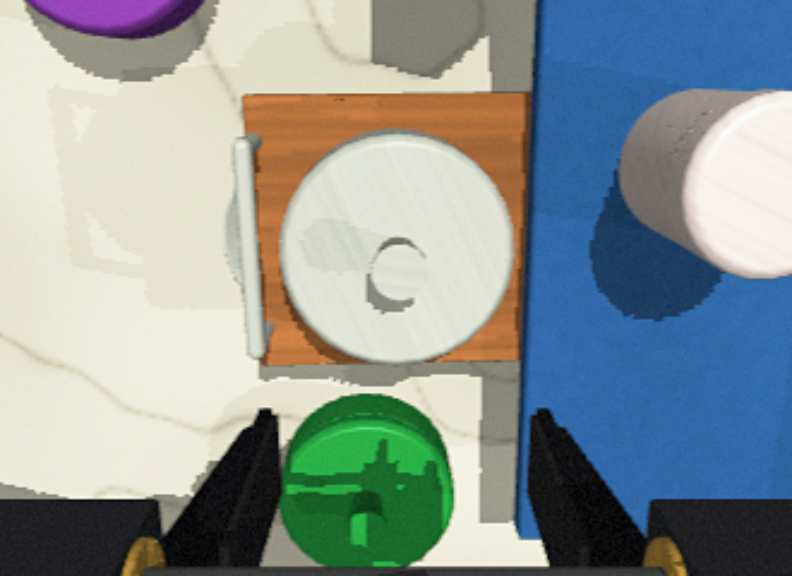

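View pics/d14.png

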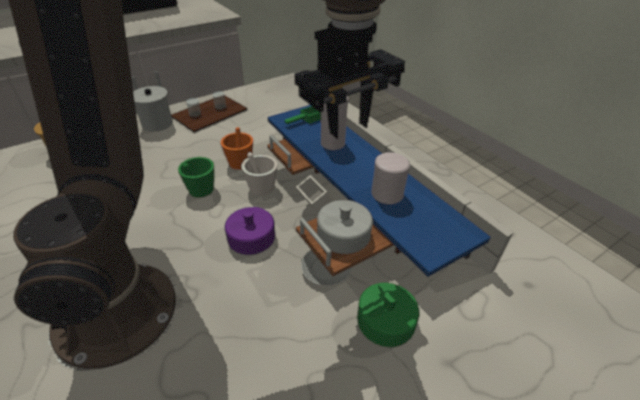

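View pics/s14.png

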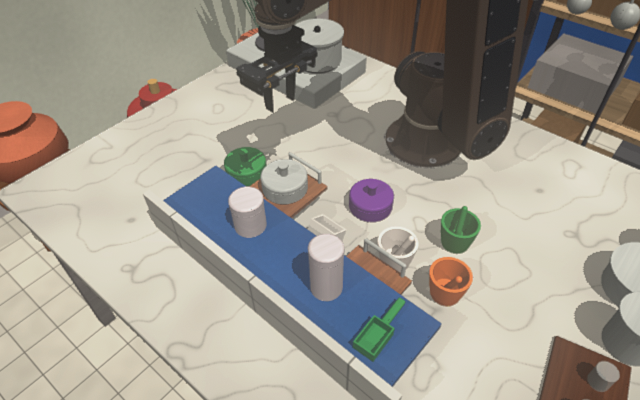

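```bash
python3 -c "
from h import *
p=eyes.read_camera('wrist')
print(onz(p,254,164,120), onz(p,316.3,173.3,169), onz(p,150+526/2.4,60+230/2.4,102))
job_done(); print(env.state()['t'])
"
```

```text
[ 417.26310324 -136.28496068  120.        ] [ 494.7308797  -140.06722917  169.        ] [ 567.13559845 -136.27594389  102.        ]
the job is handed in; nothing more can be done
the job is handed in; nothing more can be done
```

The right board is out at its stop with the dabba standing in its middle, and the job is handed in at about 15 s; no verdict was reported.

**Which board:** The white mortar stands in front of the left board. Only the low thali lies in front of the right one, and it fits underneath, so I drew the right board.

**Moves:**
- I pulled the board by its bar for about 99 mm, until I felt roughly 30 N at the stop. It stayed out after I let go.
- I lifted the grey steel dabba by its knob and carried it level. I lowered it until I felt contact, then released it and moved the arm up.

**What went wrong:** The first grasp on the bar closed on nothing. The cameras showed the real finger tips about 30 mm short of the reported TCP, so I went deeper and it held. The tool also drifted to a tilt of about 0.03–0.05 rad. The tilt was about the jaw axis, and the dabba still looked level in the pictures.

**Last checks:**
- **Bar to plank edge:** about 150 mm, where fully out should be 155 mm.
- **Bar to dabba centre:** about 77.5 mm, against the 80 mm asked. An earlier picture showed the knob within a pixel of the target. The last measurement mixed two shots, so it is a few mm uncertain.
- **Everything else:** the left board looks home and the bystanders look unmoved in the pictures; I did not measure them. The gripper was clear above everything.

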